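# Snap the yellow wheel cover home

### The arm

A 7-joint arm with a two-finger parallel gripper is mounted at the origin on the work surface. World frame = base frame: x ahead of the robot, y to its left, z up, the work surface at z = 0. Lengths are in m, angles in rad, forces in N, time in s.
With the tool pointing down it reaches from about 0.375 to 0.925 m from the base axis. Payload 3.1 kg.
Tool frame: the origin (TCP) lies midway between the tips of the shut fingers; the grasp point (between the pads) lies 19 mm behind it; z points along the fingers, y is the direction in which the jaws open and shut (so a half turn about z gives the same grasp; the last joint's range is limited). The gripper opens to 85 mm and grips with 20 to 120 N. Pads are 22 mm wide; open, the fingers measure 114 mm over their backs; the gripper's body (76 mm by 85 mm) begins 54 mm behind the grasp point. The pads swing forward as they close: fully open they stand 13 mm farther back than shut.
Start: joints at [-1.2, 0.383, 0.044, 1.598, -0.018, 1.161, -0.05], TCP at [0.294, 0.58, 0.195] pointing down, gripper open.
Joint ranges: [-2.61, 2.61], [-0.41, 2.15], [-1.48, 1.57], [0, 2.5], [-1.57, 4.71], [0.05, 1.97], [-2.85, 2.85]. Speed limits (rad/s): [2.79, 2.79, 3.14, 3.14, 3.14, 3.14, 3.14].

### API

Orientations are given as a rotation vector (axis times angle).
In Python, from workcell import * gives the robot as it stands.
- The arm moves only by the shell command python3 -m pendant 'ROWS' [FORCE]. ROWS is JSON, one flat list of numbers, 5 for each row, row after row: the opening in per cent of the stroke, from 0 (shut) to 100 (fully open), then the shift along the tool's x, y, z in m, then the turn about the tool's z in degrees. A call has 1 to 12 rows; each row is the pose to reach, as a shift and turn from the pose commanded when the call began, along the tool's axes at that moment; what a row does not reach only later rows make up. A row lasts 1/10 s, in which the tool goes at most 50 mm and 8.59 degrees, less where a joint would pass 70% of its speed; a pose out of reach is approached as far as the arm can. A call with a gripper value outside its range is refused whole. The fingers move at their own pace and stop on an object; FORCE is the grip in N (left out, the last holds). Time passes only in rows, so rows that repeat a pose let the fingers close. It gives the time, the measured TCP pose, the force and the opening at its end, in the units of the state.
- observe(): the state, without advancing time (a new reading comes with each control period).
- snapshot(name): name is "scene" or "side" or "wrist"; returns (picture, depth): 384x512x3 uint8, red, green, blue; 384x512 float32, m along the optical axis (not along the pixel's ray), 0 where there is no reading.
- camera_info(name): a dict with "fx", "fy", "cx", "cy" (pixels), "rvec" (rotation vector, rad) and "tvec" (3), from world to camera coordinates, as OpenCV has them. Camera axes: x right, y down, z forward; pixel columns grow to the right and rows downward; lengths in m; the calibration is good to about 2 mm. The wrist camera is an equidistant fisheye: a pixel r from the principal point sees the ray r / f radians off the axis. A picture is of the moment at which its call begins: read the wrist's pose just before it. camera_info takes no time and is no camera call; for the wrist camera it gives the pose at the moment of the call.
- close_job(): hands the job in, once; it reports no verdict.
The state is a dict: "time": time; "qpos": joint angles; "qd": joint speeds; "joint_torque": joint torques, N m; "tool_pos": TCP position; "tcp_rot": TCP orientation; "force": force on the tool from outside, world axes, zero at the start; "wrist_torque": the same for the moment, N m; "finger_gap": opening from 0.0 (shut) to 1.0 (fully open).
Only numpy, scipy, OpenCV 4.12 (cv2) and the standard library are available. Lean on these libraries where they do the work, as an engineer would, in place of code of your own. Each camera call takes 0.05 s, during which the arm holds its last target.

### The job

On the bench lie two small wheels with covers that are not yet fastened. Press down each of the three black-topped snap tabs around the rim of the yellow cover, one after another, until every tab is fully home and no red shows, then let go; do not touch the wheel with the blue cover.

Things in the scene. Friction and masses are not known exactly. Their poses are not given: they have to be found in the camera images.
- tab_a_top (a point): Centre of the top face of the yellow cover's first snap tab, z up. A tab is a block 30 mm towards the wheel's axis (x) by 36 mm around the rim (y), black ribbed top, red sides. It slides straight down only: its top is 90 to 93 mm above the bench at the start and 83 mm when at its stop. About 7 N of friction resists and it stays where it is left; press its middle from above with 12 to 20 N.
- tab_b_top (a point): The same point of the second tab, 120 degrees anticlockwise (seen from above) from the first. The tab centres are 56 mm from the wheel's axis. The yellow cover is a disc 164 mm across with its top 80 mm above the bench (a tab at its stop is still 3 mm proud), on a black tyre 230 mm across, fixed on the bench. Its hub nut, 20 mm across, rises to 90 mm above the bench.
- tab_c_top (a point): The same point of the third tab of the yellow cover, 240 degrees anticlockwise from the first as seen from above.
- blue_wheel: The other wheel, to be left alone: same size and same three tabs (tops at most 93 mm above the bench), but a blue cover; 230 mm across, fixed on the bench. Origin at the centre of its underside, at bench height; z up.

How it is judged:
At the end, for the whole second after the job is handed in: All three tabs of the yellow cover are down within 2.5 mm of their stop: the centre of each tab's top is lower than 85.5 mm above the bench (height (world z) of each of tab_a_top, tab_b_top, tab_c_top below 0.0855 m); the robot touches nothing.
It fails at once if the wheel with the blue cover is touched (more than 1 N) (contact force between blue_wheel and anything else above 1 N).
It also fails if it takes over 37 s, if anything falls off the work surface, if the arm or the gripper's body presses on something with over 40 N, if the wrist force passes 120 N, or if a joint passes its speed limit or range.

## Working session

There is one attempt and no reset: what is moved stays moved. The work goes in short steps, Python scripts to look and compute and a shell command to move; the robot and the scene stay as the last step left them, time stands still between calls to the robot, and variables do not carry over. Pictures are saved under pics/ and viewed, and the job is handed in when it is done.

```bash
mkdir -p pics; ls; python3 - <<'E'
from workcell import *
import cv2
s=observe(); print({k:(v if not hasattr(v,'round') else v) for k,v in s.items()})
import numpy as np
for n in ["scene","side","wrist"]:
    print(n,camera_info(n))
    p,d=snapshot(n); cv2.imwrite(f"pics/{n}0.png",p[:,:,::-1]); np.savez(f"{n}0.npz",p=p,d=d)
E
```

```text
pics
{'time': 0.0, 'qpos': array([-1.19982213,  0.38385531,  0.04381033,  1.59962548, -0.0178966 ,
        1.16121702, -0.0498948 ]), 'qd': array([-6.06684015e-04, -9.79548858e-05, -2.18099875e-03, -2.29596869e-05,
       -7.12704389e-04, -2.08215653e-03, -1.03433068e-03]), 'joint_torque': array([ 2.46975533e-04, -4.33467364e+01,  1.02484010e+00, -2.49507701e+01,
        1.05861796e-02,  1.13763713e-02, -7.90407633e-07]), 'tool_pos': array([0.29317937, 0.57892096, 0.19344996]), 'tcp_rot': array([-0.72934612, -3.05524948,  0.00419037]), 'force': array([0.72483769, 0.06792046, 0.20295013]), 'wrist_torque': array([-0.00581445,  0.006949  , -0.03461691]), 'finger_gap': 0.9964868168908736}
scene {'fx': 395.53129918878255, 'fy': 395.53129918878255, 'cx': 256.3443425558946, 'cy': 182.55308024647036, 'rvec': array([ 1.02588972,  2.64166879, -0.74263321]), 'tvec': array([ 0.40839145, -0.27840748,  1.15931608])}
side {'fx': 426.87549120870574, 'fy': 426.87549120870574, 'cx': 253.93509233245436, 'cy': 188.01818292880117, 'rvec': array([ 2.40646758, -0.60752023,  0.19195849]), 'tvec': array([-0.50444644,  0.25505736,  0.84107732])}
wrist {'fx': 297.3186396354542, 'fy': 297.3186396354542, 'cx': 249.05505602387382, 'cy': 196.93028164751271, 'rvec': array([-2.48032353, -1.52420593, -0.19641014]), 'tvec': array([-0.64788821, -0.0335525 ,  0.3793193 ])}
```

View pics/scene0.png

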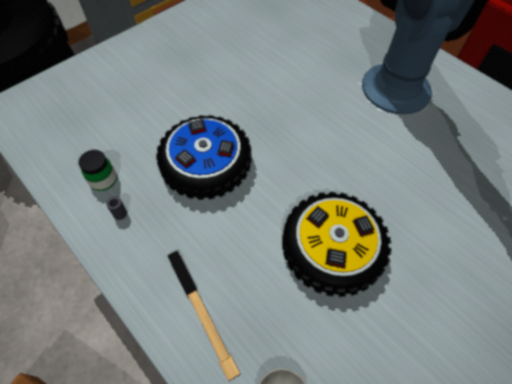

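View pics/side0.png

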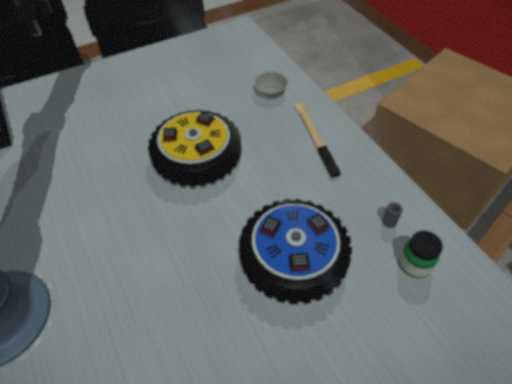

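View pics/wrist0.png

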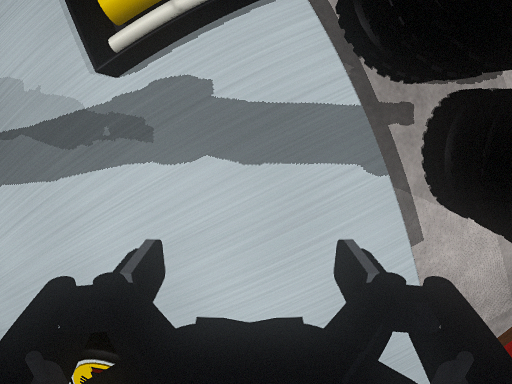

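Scene view: the yellow cover is centred near (339,233), with tabs near (318,216), (364,226) and (337,258); blue is near (203,145). Side view: yellow is near (193,133), with tabs near (205,118), (170,134) and (204,148). Next I measure these.

```bash
cat > h.py <<'E'
import numpy as np, cv2
from workcell import *
def cast(ci,uv,z):
    R=cv2.Rodrigues(np.array(ci['rvec']))[0]; t=np.array(ci['tvec'])
    uv=np.atleast_2d(uv).astype(float)
    d=np.c_[(uv[:,0]-ci['cx'])/ci['fx'],(uv[:,1]-ci['cy'])/ci['fy'],np.ones(len(uv))]
    C=-R.T@t; w=d@R
    return C+w*((z-C[2])/w[:,2])[:,None]
def tabs(p,col='y'):
    hsv=cv2.cvtColor(p,cv2.COLOR_RGB2HSV)
    lo,hi=((20,120,100),(35,255,255)) if col=='y' else ((100,120,80),(125,255,255))
    m=cv2.inRange(hsv,lo,hi)
    n,l,st,_=cv2.connectedComponentsWithStats(m); i=1+np.argmax(st[1:,4])
    c=cv2.findContours((l==i).astype(np.uint8),0,2)[0]; c=max(c,key=len)
    hull=cv2.convexHull(c); e=cv2.fitEllipse(hull)
    f=np.zeros(m.shape,np.uint8); cv2.fillConvexPoly(f,hull,1)
    red=((hsv[...,0]<12)|(hsv[...,0]>168))&(hsv[...,1]>110)&(f>0)
    dark=(f>0)&(hsv[...,2]<110)&~red
    n,l,st,ce=cv2.connectedComponentsWithStats(dark.astype(np.uint8),connectivity=4)
    o=[(st[k,4],ce[k]) for k in range(1,n)]; o.sort(key=lambda a:-a[0])
    return hull,e,o[:6],red
E
python3 - <<'E'
from h import *
for n in ["scene","side"]:
    p=np.load(n+"0.npz")['p']; ci=camera_info(n)
    for col in 'yb':
        hull,e,o,red=tabs(p,col)
        H=cast(ci,hull[:,0],.08); (cx,cy),r=cv2.minEnclosingCircle(H[:,:2].astype(np.float32)); 
        print(n,col,'ell',cast(ci,e[0],.08).round(4),'circ',round(cx,4),round(cy,4),round(r,4),'red',red.sum())
        c=np.array([cx,cy])
        for a,uv in o[:4]:
            q=cast(ci,uv,.0915)[0]; v=q[:2]-c; print(a,uv.round(1),q.round(4),np.hypot(*v).round(4),np.degrees(np.arctan2(v[1],v[0])).round(1))
p=np.load("scene0.npz")['p']; cv2.imwrite("pics/sc_zoom.png",cv2.resize(p[190:300,275:400,::-1],None,fx=5,fy=5,interpolation=2))
p=np.load("side0.npz")['p']; cv2.imwrite("pics/si_zoom.png",cv2.resize(p[95:195,140:250,::-1],None,fx=6,fy=6,interpolation=2)[:600])
E
```

```text
scene y ell [[0.5204 0.2116 0.08  ]] circ 0.5175 0.2086 0.0813 red 109
279 [335.8 257.2] [0.565  0.2407 0.0915] 0.0574 34.1
246 [363.6 225.1] [0.4691 0.2332 0.0915] 0.0543 153.0
234 [318.3 216.3] [0.5238 0.1558 0.0915] 0.0532 -83.2
62 [339.1 232.4] [0.5195 0.2097 0.0915] 0.0023 29.1
scene b ell [[ 0.5857 -0.1571  0.08  ]] circ 0.5825 -0.1598 0.0817 red 91
197 [184.8 158. ] [ 0.6405 -0.1514  0.0915] 0.0586 8.3
187 [225.9 147.6] [ 0.5516 -0.111   0.0915] 0.0578 122.3
166 [196.8 126.1] [ 0.5619 -0.2071  0.0915] 0.0516 -113.5
43 [181.8 141. ] [ 0.616  -0.1951  0.0915] 0.0486 -46.6
side y ell [[0.5128 0.2019 0.08  ]] circ 0.5147 0.206 0.0823 red 87
173 [203.3 146.8] [0.5167 0.1451 0.0915] 0.0609 -88.1
155 [169.6 133.6] [0.4633 0.2244 0.0915] 0.0546 160.3
130 [204.3 119. ] [0.5573 0.2311 0.0915] 0.0494 30.6
45 [181.5 148.2] [0.4703 0.1654 0.0915] 0.0602 -137.6
side b ell [[ 0.5771 -0.1682  0.08  ]] circ 0.5792 -0.1638 0.0801 red 104
335 [298.8 261.3] [ 0.5539 -0.2161  0.0915] 0.0581 -115.8
299 [317.3 223.4] [ 0.6318 -0.161   0.0915] 0.0527 3.0
294 [270.5 225.6] [ 0.5465 -0.1207  0.0915] 0.0541 127.1
111 [320.4 247.6] [ 0.6061 -0.2108  0.0915] 0.0541 -60.1
```

View pics/sc_zoom.png

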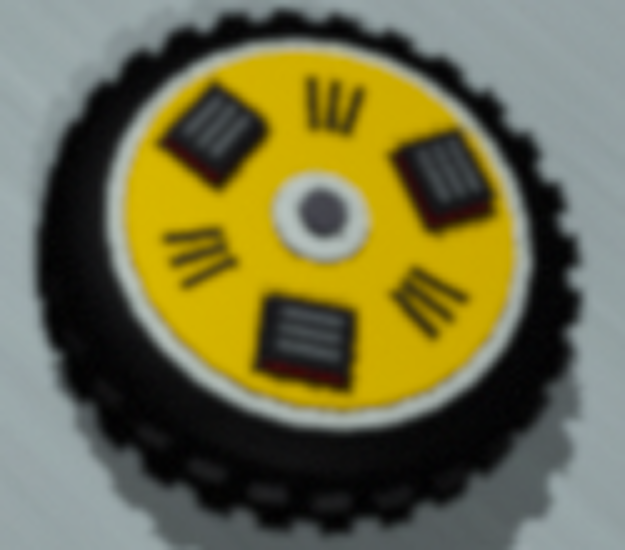

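View pics/si_zoom.png

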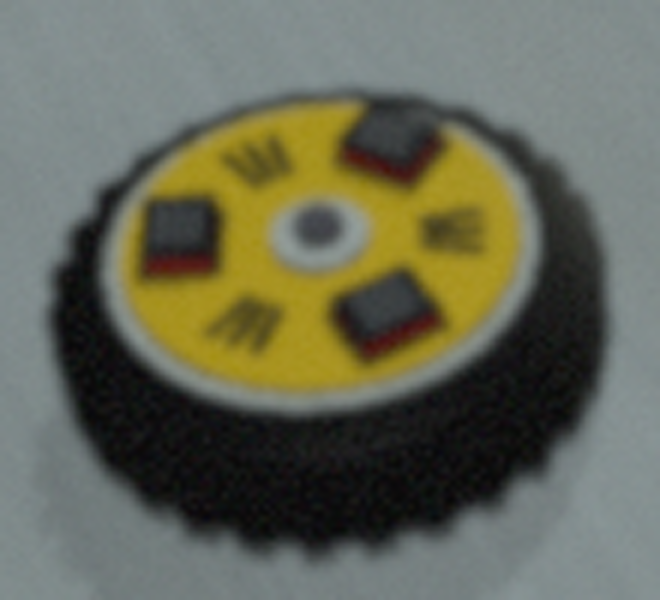

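```bash
cat > rel.py <<'E'
import sys
from h import *
T={'A':(.5622,.2376),'B':(.4655,.2302),'C':(.5203,.1502)}
s=observe(); R=cv2.Rodrigues(np.array(s['tcp_rot']))[0]; p=s['tool_pos']
print('t',s['time'],'tcp',p.round(4),'F',np.round(s['force'],1),'gap',round(s['finger_gap'],3)); print(R.round(3))
for k,v in T.items():
    for z in (.11,.0915): print(k,z,(R.T@(np.array([*v,z])-p)).round(4))
E
python3 rel.py
```

```text
t 0.15 tcp [0.2933 0.5791 0.1937] F [ 1.1 -0.3  0.7] gap 0.996
[[-0.892  0.452 -0.001]
 [ 0.452  0.892 -0.002]
 [-0.    -0.002 -1.   ]]
A 0.11 [-0.3942 -0.1831  0.0842]
A 0.0915 [-0.3942 -0.183   0.1027]
B 0.11 [-0.3112 -0.2333  0.0843]
B 0.0915 [-0.3112 -0.2333  0.1028]
C 0.11 [-0.3963 -0.28    0.0844]
C 0.0915 [-0.3963 -0.2799  0.1029]
```

```bash
python3 -m pendant '[0,-0.03,-0.014,0,0, 0,-0.066,-0.031,0,0, 0,-0.102,-0.047,0,0, 0,-0.138,-0.064,0,0, 0,-0.175,-0.081,0,0, 0,-0.211,-0.098,0,0, 0,-0.247,-0.115,0,0, 0,-0.284,-0.132,0,0, 0,-0.320,-0.149,0.01,0, 0,-0.356,-0.166,0.02,0, 0,-0.394,-0.183,0.03,0, 0,-0.394,-0.183,0.04,0]' 40; python3 -m pendant '[0,0,0,0,0,0,0,0,0,0]'; python3 rel.py; python3 - <<'E'
from h import *
for n in ["scene","side"]:
    p,d=snapshot(n); cv2.imwrite(f"pics/{n}1.png",p[:,:,::-1])
E
```

```text
time: 1.35
tool_pos: [0.5673, 0.2292, 0.1546]
tcp_rot: [0.748, 3.047, -0.007]
force: [0.1, -0.9, 0.2]
finger_gap: 0.002
time: 1.55
tool_pos: [0.5613, 0.2401, 0.1544]
tcp_rot: [-0.726, -3.055, -0.0]
force: [-0.2, -0.1, -0.6]
finger_gap: 0.0
t 1.55 tcp [0.5613 0.2401 0.1544] F [-0.2 -0.1 -0.6] gap 0.0
[[-0.893  0.45  -0.002]
 [ 0.45   0.893  0.   ]
 [ 0.002 -0.    -1.   ]]
A 0.11 [-0.002  -0.0018  0.0444]
A 0.0915 [-0.002  -0.0018  0.0629]
B 0.11 [ 0.081  -0.0519  0.0445]
B 0.0915 [ 0.081  -0.0519  0.063 ]
C 0.11 [-0.0039 -0.0987  0.0444]
C 0.0915 [-0.0039 -0.0987  0.0629]
```

View pics/side1.png

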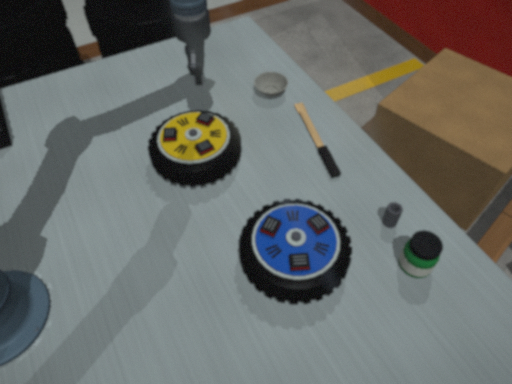

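View pics/scene1.png

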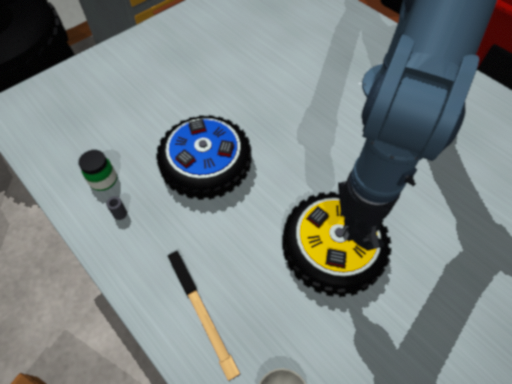

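Side view: shut fingertips near (198,82). Scene view: near (365,245). I'll check both against the commanded position.

```bash
python3 - <<'E'
from h import *
print(cast(camera_info('side'),[198,83],.156),cast(camera_info('scene'),[367,247],.156))
for n in ('side','scene'):
    ci=camera_info(n)
    K=np.array([[ci['fx'],0,ci['cx']],[0,ci['fy'],ci['cy']],[0,0,1]])
    print(n,cv2.projectPoints(np.array([[.5613,.2401,.1544],[.5622,.2376,.0915]]),np.array(ci['rvec']),np.array(ci['tvec']),K,None)[0].reshape(-1,2).round(1))
E
python3 -c "
import cv2
a=cv2.imread('pics/side1.png')[50:130,150:250];b=cv2.imread('pics/scene1.png')[200:280,320:420]
cv2.imwrite('pics/z1.png',cv2.resize(cv2.vconcat([a,b]),None,fx=3.7,fy=3.7))"
```

```text
[[0.57328779 0.28803222 0.156     ]] [[0.53521512 0.27478788 0.156     ]]
side [[201.5  96.3]
 [205.  116.7]]
scene [[343.2 243.3]
 [335.6 255.2]]
```

View pics/z1.png

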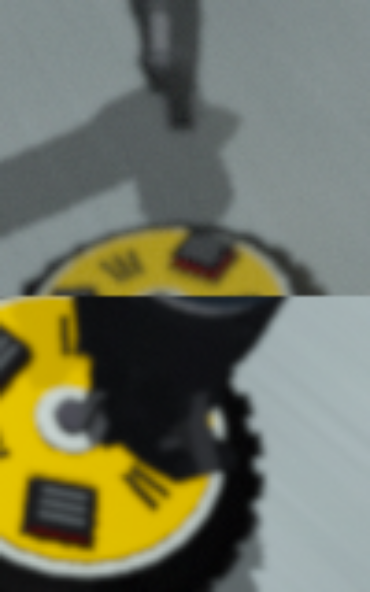

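```bash
python3 - <<'E'
from h import *
P=[];
for n in ('side','scene'):
    ci=camera_info(n)
    K=np.array([[ci['fx'],0,ci['cx']],[0,ci['fy'],ci['cy']],[0,0,1]])
    P.append(K@np.c_[cv2.Rodrigues(np.array(ci['rvec']))[0],ci['tvec']])
for a,b in (((198.6,84.6),(345,232)),((198.6,84.6),(367,250))):
    X=cv2.triangulatePoints(P[0],P[1],np.float64(a).reshape(2,1),np.float64(b).reshape(2,1)).ravel();X=X[:3]/X[3]
    print(X.round(4),[((p@np.r_[X,1])[:2]/(p@np.r_[X,1])[2]).round(1) for p in P])
s=observe();print(s['time'],s['qpos'].round(3),s['tool_pos'])
p,d=snapshot('wrist'); cv2.imwrite("pics/wrist1.png",p[:,:,::-1])
p=cv2.imread('pics/scene1.png')[150:280,300:430]; cv2.imwrite('pics/z2.png',cv2.convertScaleAbs(cv2.resize(p,None,fx=4.5,fy=4.5,interpolation=2),alpha=2,beta=30))
E
```

```text
[0.5584 0.2347 0.1927] [array([199.4,  84.8]), array([346.2, 231.6])]
[0.5592 0.274  0.1702] [array([194.2,  83.2]), array([360.2, 252.1])]
1.65 [-0.669  0.351  0.241  1.743 -0.096  1.058  0.71 ] [0.56162668 0.24108747 0.1552848 ]
```

View pics/z2.png

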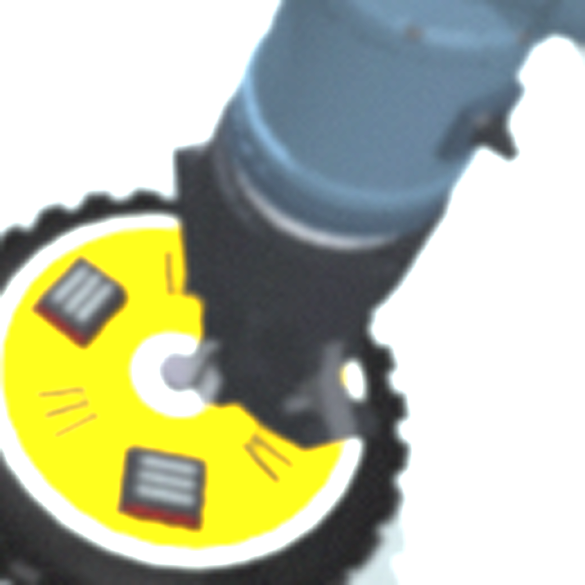

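View pics/wrist1.png

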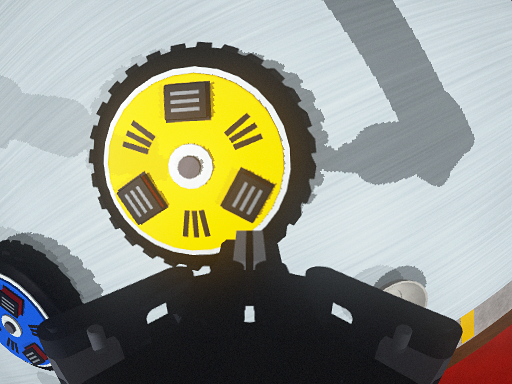

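```bash
python3 - <<'E'
from h import *
def world(n,uv,d):
    ci=camera_info(n);R=cv2.Rodrigues(np.array(ci['rvec']))[0];t=np.array(ci['tvec'])
    c=np.array([(uv[0]-ci['cx'])/ci['fx'],(uv[1]-ci['cy'])/ci['fy'],1])*d
    return (R.T@(c-t)).round(4)
for n,l in (('side',[(198,y) for y in range(70,92,2)]+[(193,133),(170,134),(100,150)]),('scene',[(344,232),(345,229),(343,235),(346,226),(337,257),(318,216),(200,240)])):
    p,d=snapshot(n); np.savez(f'{n}2.npz',p=p,d=d)
    for x,y in l: print(n,x,y,d[y,x].round(3),world(n,(x,y),d[y,x]))
E
```

```text
side 198 70 0.889 [0.5443 0.1882 0.2679]
side 198 72 0.904 [0.547  0.1979 0.2557]
side 198 74 0.927 [0.5514 0.2129 0.2392]
side 198 76 0.953 [0.5567 0.2309 0.2202]
side 198 78 0.954 [0.5553 0.2286 0.2169]
side 198 80 0.958 [0.5546 0.2285 0.2117]
side 198 82 0.965 [0.5549 0.2314 0.2042]
side 198 84 0.971 [0.5548 0.233  0.1975]
side 198 86 1.276 [0.6311 0.4669 0.0018]
side 198 88 1.274 [ 0.6284  0.4615 -0.0008]
side 198 90 1.266 [6.241e-01 4.513e-01 5.000e-04]
side 193 133 1.031 [0.5149 0.204  0.0866]
side 170 134 1.028 [0.4645 0.226  0.0882]
side 100 150 1.121 [ 0.301   0.3515 -0.0005]
scene 344 232 0.68 [0.5721 0.2358 0.213 ]
scene 345 229 0.674 [0.5707 0.2346 0.2212]
scene 343 235 0.689 [0.5721 0.2365 0.2016]
scene 346 226 0.663 [0.5717 0.2343 0.234 ]
scene 337 257 0.786 [0.5624 0.2419 0.0901]
scene 318 216 0.83 [0.5246 0.1553 0.0931]
scene 200 240 0.9 [ 0.7229 -0.0076 -0.002 ]
```

Depth in both views puts the shut fingertips at about z = 0.195, but the reported TCP is 0.155. The xy agrees. I'll descend in small steps, watching force and looking again, and won't trust z.

```bash
python3 -m pendant '[0,-0.002,-0.002,0.02,0, 0,-0.002,-0.002,0.04,0, 0,-0.002,-0.002,0.05,0, 0,-0.002,-0.002,0.05,0, 0,-0.002,-0.002,0.05,0]'; python3 - <<'E'
from h import *
im=[]
for n,(x,y) in (('side',(150,50)),('scene',(290,190))):
    p,d=snapshot(n); np.savez(f'{n}3.npz',p=p,d=d); im.append(cv2.resize(p[y:y+110,x:x+130,::-1],None,fx=3,fy=3,interpolation=2))
cv2.imwrite('pics/z3.png',cv2.convertScaleAbs(cv2.hconcat(im),alpha=1.5,beta=20))
E
```

```text
time: 2.3
tool_pos: [0.5636, 0.2365, 0.1054]
tcp_rot: [0.729, 3.055, 0.001]
force: [-0.5, 0.1, -0.4]
finger_gap: 0.0
```

View pics/z3.png

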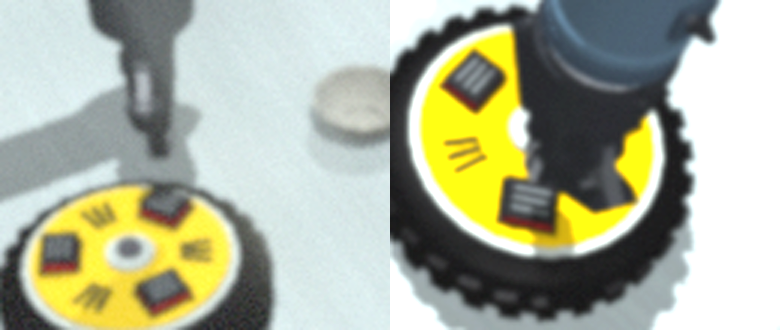

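The side view has the tip near (203,102), still about 40–45 mm above the tab, which is near (205,117). Tip and tab are in line, so I continue in smaller steps.

```bash
python3 -m pendant '[0,-0.000,0.001,0.01,0, 0,0,0.001,0.013,0,0,0,0.001,0.013,0,0]'; python3 -m pendant '[0,0,0,0.005,0, 0,0,0,0.010,0, 0,0,0,0.01,0]'
```

```text
time: 2.7
tool_pos: [0.5626, 0.2357, 0.094]
tcp_rot: [-0.729, -3.054, 0.002]
force: [-0.4, 0.1, 0.7]
finger_gap: 0.005schema error: expected a multiple of 5 numbers
```

```bash
python3 -m pendant '[0,0,0.001,0.005,0, 0,0,0.001,0.010,0, 0,0,0.001,0.01,0]';  python3 -m pendant '[0,0,0,0.005,0, 0,0,0,0.010,0, 0,0,0,0.01,0]'; python3 - <<'E'
from h import *
im=[]
for n,(x,y) in (('side',(150,50)),('scene',(290,190))):
    p,d=snapshot(n); np.savez(f'{n}4.npz',p=p,d=d); im.append(cv2.resize(p[y:y+110,x:x+130,::-1],None,fx=3,fy=3,interpolation=2))
cv2.imwrite('pics/z4.png',cv2.convertScaleAbs(cv2.hconcat(im),alpha=1.5,beta=20))
E
```

```text
time: 3.0
tool_pos: [0.5629, 0.2365, 0.0837]
tcp_rot: [-0.729, -3.054, 0.002]
force: [-1.2, 0.3, 1.1]
finger_gap: 0.0
time: 3.3
tool_pos: [0.563, 0.2364, 0.0738]
tcp_rot: [-0.729, -3.054, 0.002]
force: [-0.3, 0.2, -0.1]
finger_gap: -0.0
```

View pics/z4.png

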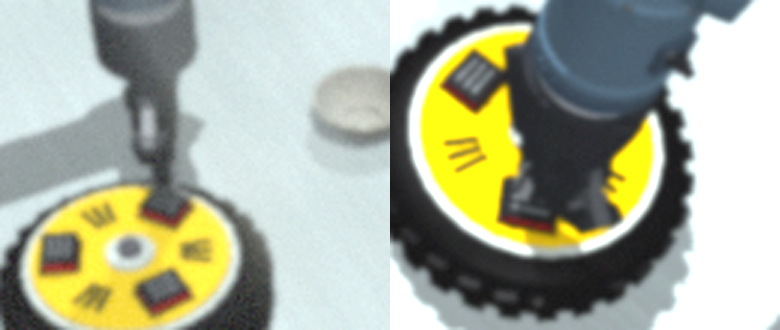

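The reported z is already below the tab top with no contact, so the true tip is about 40 mm above the reading. The tip is closing on the tab's middle in both views.

```bash
python3 -m pendant '[0,0,0,0.005,0, 0,0,0,0.010,0, 0,0,0,0.01,0]';  python3 -m pendant '[0,0,0,0.003,0, 0,0,0,0.003,0]';python3 -m pendant '[0,0,0,0.003,0, 0,0,0,0.003,0]'
```

```text
time: 3.7
tool_pos: [0.563, 0.2365, 0.0638]
tcp_rot: [-0.729, -3.054, 0.002]
force: [-0.2, -0.4, -0.5]
finger_gap: 0.002
time: 3.9
tool_pos: [0.5635, 0.2367, 0.0614]
tcp_rot: [-0.729, -3.055, 0.001]
force: [-1.2, -0.8, 0.3]
finger_gap: 0.001
time: 4.1
tool_pos: [0.5636, 0.2367, 0.0585]
tcp_rot: [-0.729, -3.055, 0.001]
force: [-0.7, 0.7, 0.0]
finger_gap: 0.002
```

```bash
python3 -m pendant '[0,0,0,0.002,0, 0,0,0,0.002,0]';python3 -m pendant '[0,0,0,0.002,0, 0,0,0,0.002,0]';python3 -m pendant '[0,0,0,0.002,0, 0,0,0,0.002,0]'; python3 - <<'E'
from h import *
im=[]
for n,(x,y) in (('side',(150,50)),('scene',(290,190))):
    p,d=snapshot(n); np.savez(f'{n}5.npz',p=p,d=d); im.append(cv2.resize(p[y:y+110,x:x+130,::-1],None,fx=3,fy=3,interpolation=2))
cv2.imwrite('pics/z5.png',cv2.convertScaleAbs(cv2.hconcat(im),alpha=1.5,beta=20))
E
```

```text
time: 4.3
tool_pos: [0.5636, 0.2367, 0.0566]
tcp_rot: [-0.729, -3.055, 0.001]
force: [0.0, -0.8, -0.0]
finger_gap: 0.001
time: 4.5
tool_pos: [0.564, 0.2369, 0.0549]
tcp_rot: [0.73, 3.055, 0.0]
force: [0.2, 0.4, 0.1]
finger_gap: 0.001
time: 4.7
tool_pos: [0.564, 0.2369, 0.0536]
tcp_rot: [-0.73, -3.056, -0.0]
force: [-1.3, -1.2, 3.9]
finger_gap: 0.004
```

View pics/z5.png

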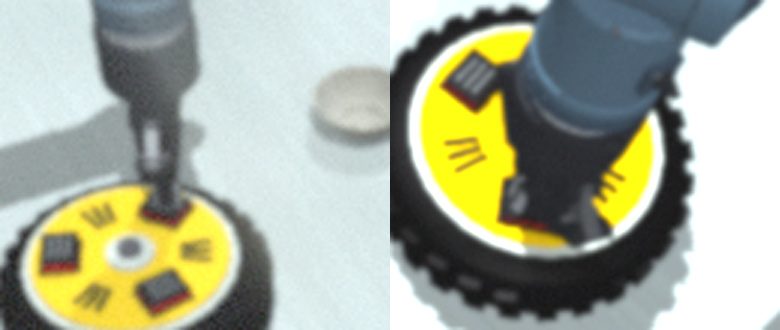

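Contact: +3.9 N at reported z = 0.0536, a 38 mm offset, with the tip on tab A's top. Now the press.

```bash
for i in 1; do python3 -m pendant '[0,0,0,0.002,0, 0,0,0,0.002,0]';python3 -m pendant '[0,0,0,0.002,0, 0,0,0,0.002,0]';python3 -m pendant '[0,0,0,0.002,0, 0,0,0,0.002,0]'; done
```

```text
time: 5.0
tool_pos: [0.564, 0.2369, 0.0516]
tcp_rot: [0.73, 3.056, 0.001]
force: [-2.9, -0.4, 5.4]
finger_gap: 0.0
time: 5.2
tool_pos: [0.564, 0.2369, 0.0496]
tcp_rot: [0.73, 3.056, 0.001]
force: [-2.3, -0.9, 5.4]
finger_gap: -0.002
time: 5.4
tool_pos: [0.5639, 0.2369, 0.0476]
tcp_rot: [0.73, 3.056, 0.0]
force: [-2.2, 0.2, 5.5]
finger_gap: 0.001
```

Sliding at about 5.5 N. I continue until the force rises at the stop.

```bash
python3 -m pendant '[0,0,0,0.001,0, 0,0,0,0.001,0]';python3 -m pendant '[0,0,0,0.001,0, 0,0,0,0.001,0]';python3 -m pendant '[0,0,0,0.001,0, 0,0,0,0.001,0]';
```

```text
time: 5.6
tool_pos: [0.564, 0.2369, 0.0468]
tcp_rot: [-0.73, -3.056, -0.001]
force: [-1.6, -0.5, 6.2]
finger_gap: -0.005
time: 5.8
tool_pos: [0.564, 0.237, 0.0467]
tcp_rot: [-0.73, -3.055, -0.001]
force: [-4.6, -1.2, 9.3]
finger_gap: -0.004
time: 6.0
tool_pos: [0.564, 0.237, 0.0467]
tcp_rot: [-0.73, -3.055, -0.001]
force: [-6.0, -2.0, 15.0]
finger_gap: 0.003
```

```bash
python3 -m pendant '[0,0,0,0.001,0, 0,0,0,0.001,0]'
```

```text
time: 6.2
tool_pos: [0.564, 0.237, 0.0466]
tcp_rot: [-0.73, -3.055, -0.001]
force: [-6.9, -4.0, 18.7]
finger_gap: -0.001
```

Tab A stopped dead at reported 0.0467, with force climbing to 18.7 N. Lift and look.

```bash
python3 -m pendant '[0,0,0,-0.01,0, 0,0,0,-0.03,0, 0,0,0,-0.04,0, 0,0,0,-0.04,0]'; python3 rel.py;  python3 - <<'E'
from h import *
im=[]
for n,(x,y) in (('side',(140,80)),('scene',(275,185))):
    p,d=snapshot(n); np.savez(f'{n}6.npz',p=p,d=d); im.append(cv2.resize(p[y:y+115,x:x+130,::-1],None,fx=3,fy=3,interpolation=2))
cv2.imwrite('pics/z6.png',cv2.convertScaleAbs(cv2.hconcat(im),alpha=1.5,beta=20))
E
```

```text
time: 6.6
tool_pos: [0.5655, 0.2375, 0.0845]
tcp_rot: [0.729, 3.053, 0.004]
force: [0.4, -0.1, -0.3]
finger_gap: -0.001
t 6.6 tcp [0.5655 0.2375 0.0845] F [ 0.4 -0.1 -0.3] gap -0.001
[[-0.892  0.452  0.004]
 [ 0.452  0.892  0.002]
 [-0.002  0.003 -1.   ]]
A 0.11 [ 0.0029 -0.0013 -0.0255]
A 0.0915 [ 0.0029 -0.0014 -0.007 ]
B 0.11 [ 0.0858 -0.0516 -0.0259]
B 0.0915 [ 0.0858 -0.0517 -0.0074]
C 0.11 [ 0.0008 -0.0982 -0.0258]
C 0.0915 [ 0.0008 -0.0983 -0.0073]
```

View pics/z6.png

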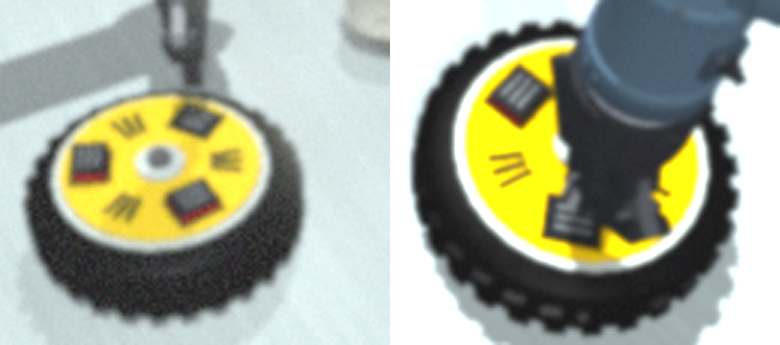

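In the side view (upper tab, about (195,117) in the crop) tab A shows no red. B and C still do. Moving over B.

```bash
python3 -m pendant '[0,0.022,-0.013,0,0, 0,0.044,-0.026,0,0, 0,0.066,-0.039,0,0, 0,0.086,-0.052,0,0, 0,0.086,-0.052,0,0, 0,0.086,-0.052,0,0]'; python3 rel.py; python3 - <<'E'
from h import *
im=[]
for n,(x,y) in (('side',(140,80)),('scene',(275,185))):
    p,d=snapshot(n); np.savez(f'{n}7.npz',p=p,d=d); im.append(cv2.resize(p[y:y+115,x:x+130,::-1],None,fx=3,fy=3,interpolation=2))
cv2.imwrite('pics/z7.png',cv2.convertScaleAbs(cv2.hconcat(im),alpha=1.5,beta=20))
E
```

```text
time: 7.3
tool_pos: [0.463, 0.2291, 0.0821]
tcp_rot: [-0.729, -3.055, 0.001]
force: [0.8, -0.2, -0.1]
finger_gap: 0.0
t 7.3 tcp [0.463  0.2291 0.0821] F [ 0.8 -0.2 -0.1] gap 0.0
[[-0.892  0.451 -0.001]
 [ 0.451  0.892 -0.001]
 [ 0.    -0.001 -1.   ]]
A 0.11 [-0.0846  0.0523 -0.028 ]
A 0.0915 [-0.0846  0.0523 -0.0095]
B 0.11 [-0.0017  0.0021 -0.0279]
B 0.0915 [-0.0017  0.0021 -0.0094]
C 0.11 [-0.0867 -0.0446 -0.0279]
C 0.0915 [-0.0867 -0.0446 -0.0094]
```

View pics/z7.png

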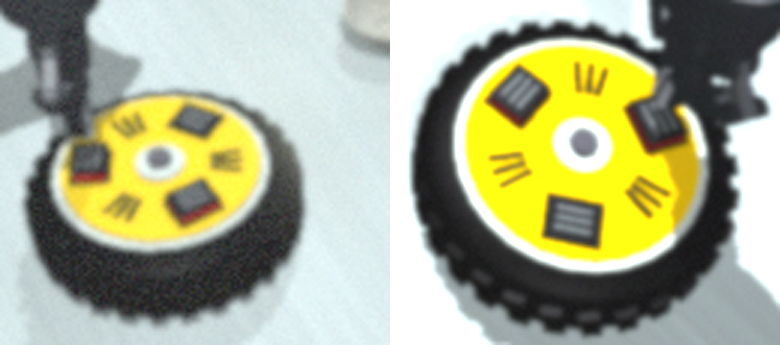

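The tip is above tab B in both views, and A shows no red in either. Lowering onto B.

```bash
python3 -m pendant '[0,-0.0015,0.002,0.008,0, 0,-0.0015,0.002,0.016,0, 0,-0.0015,0.002,0.022,0,0,-0.0015,0.002,0.022,0]'; python3 -m pendant '[0,0,0,0.002,0, 0,0,0,0.004,0,0,0,0,0.004,0]';python3 -m pendant '[0,0,0,0.002,0, 0,0,0,0.004,0,0,0,0,0.004,0]'
```

```text
time: 7.8
tool_pos: [0.4648, 0.2296, 0.0592]
tcp_rot: [-0.729, -3.054, 0.004]
force: [-0.2, 0.5, 0.3]
finger_gap: -0.001
time: 8.1
tool_pos: [0.4658, 0.2304, 0.0568]
tcp_rot: [-0.73, -3.056, 0.0]
force: [-0.1, 0.2, 0.3]
finger_gap: 0.001
time: 8.4
tool_pos: [0.4662, 0.2307, 0.0536]
tcp_rot: [0.73, 3.055, 0.001]
force: [-0.9, -0.3, 3.3]
finger_gap: 0.004
```

```bash
python3 -m pendant '[0,0,0,0.002,0, 0,0,0,0.003,0,0,0,0,0.003,0]';python3 -m pendant '[0,0,0,0.002,0, 0,0,0,0.003,0,0,0,0,0.003,0]';python3 -m pendant '[0,0,0,0.001,0, 0,0,0,0.001,0]'
```

```text
time: 8.7
tool_pos: [0.4662, 0.2306, 0.0507]
tcp_rot: [0.73, 3.055, 0.001]
force: [-1.0, -0.9, 5.0]
finger_gap: -0.002
time: 9.0
tool_pos: [0.4662, 0.2307, 0.0477]
tcp_rot: [0.73, 3.055, 0.001]
force: [-1.3, -0.4, 6.2]
finger_gap: 0.003
time: 9.2
tool_pos: [0.4662, 0.2307, 0.0468]
tcp_rot: [0.73, 3.055, 0.001]
force: [-1.8, -0.8, 5.5]
finger_gap: -0.002
```

```bash
python3 -m pendant '[0,0,0,0.001,0, 0,0,0,0.001,0]';python3 -m pendant '[0,0,0,0.001,0, 0,0,0,0.001,0]';python3 -m pendant '[0,0,0,0.001,0, 0,0,0,0.001,0]'
```

```text
time: 9.4
tool_pos: [0.4662, 0.2307, 0.0466]
tcp_rot: [-0.73, -3.055, -0.001]
force: [-3.7, -2.4, 11.9]
finger_gap: -0.002
time: 9.6
tool_pos: [0.4663, 0.2307, 0.0466]
tcp_rot: [-0.73, -3.055, -0.001]
force: [-6.3, -2.5, 18.0]
finger_gap: 0.0
time: 9.8
tool_pos: [0.4663, 0.2308, 0.0465]
tcp_rot: [-0.73, -3.054, -0.001]
force: [-7.4, -3.3, 23.1]
finger_gap: -0.001
```

Tab B is at its stop (same height, 23 N). Lift and go over C.

```bash
python3 -m pendant '[0,0,0,-0.01,0, 0,0,0,-0.03,0, 0,0,0,-0.04,0, 0,0,0,-0.04,0]'; python3 rel.py
```

```text
time: 10.2
tool_pos: [0.4673, 0.2313, 0.0844]
tcp_rot: [0.729, 3.053, 0.005]
force: [0.6, 0.0, 0.6]
finger_gap: 0.0
t 10.2 tcp [0.4673 0.2313 0.0844] F [0.6 0.  0.6] gap 0.0
[[-0.892  0.452  0.003]
 [ 0.452  0.892  0.002]
 [-0.002  0.003 -1.   ]]
A 0.11 [-0.0818  0.0486 -0.0253]
A 0.0915 [-0.0818  0.0485 -0.0068]
B 0.11 [ 0.0011 -0.0017 -0.0256]
B 0.0915 [ 0.0011 -0.0018 -0.0071]
C 0.11 [-0.0839 -0.0483 -0.0256]
C 0.0915 [-0.0839 -0.0484 -0.0071]
```

```bash
python3 -m pendant '[0,-0.021,-0.012,0,0, 0,-0.042,-0.024,0,0, 0,-0.063,-0.036,0,0, 0,-0.084,-0.048,0,0, 0,-0.084,-0.048,0,0, 0,-0.084,-0.048,0,0]'; python3 rel.py; python3 - <<'E'
from h import *
im=[]
for n,(x,y) in (('side',(140,80)),('scene',(275,185))):
    p,d=snapshot(n); np.savez(f'{n}8.npz',p=p,d=d); im.append(cv2.resize(p[y:y+115,x:x+130,::-1],None,fx=3,fy=3,interpolation=2))
cv2.imwrite('pics/z8.png',cv2.convertScaleAbs(cv2.hconcat(im),alpha=1.5,beta=20))
E
```

```text
time: 10.8
tool_pos: [0.5185, 0.1491, 0.0819]
tcp_rot: [-0.732, -3.054, 0.001]
force: [-0.2, 0.6, -0.0]
finger_gap: 0.001
t 10.8 tcp [0.5185 0.1491 0.0819] F [-0.2  0.6 -0. ] gap 0.001
[[-0.891  0.453 -0.002]
 [ 0.453  0.891 -0.001]
 [ 0.001 -0.001 -1.   ]]
A 0.11 [ 0.0012  0.0987 -0.0282]
A 0.0915 [ 0.0012  0.0987 -0.0097]
B 0.11 [ 0.0841  0.0483 -0.0281]
B 0.0915 [ 0.084   0.0483 -0.0096]
C 0.11 [-0.001   0.0018 -0.0281]
C 0.0915 [-0.0011  0.0018 -0.0096]
```

View pics/z8.png

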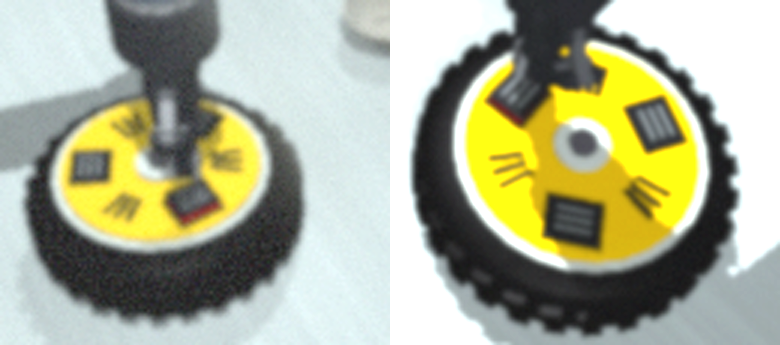

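A and B show no red, and the tip is above C in both views. Lowering onto C.

```bash
python3 -m pendant '[0,-0.001,0.001,0.008,0, 0,-0.001,0.001,0.016,0, 0,-0.001,0.001,0.022,0,0,-0.001,0.001,0.022,0]'; python3 -m pendant '[0,0,0,0.002,0, 0,0,0,0.004,0,0,0,0,0.004,0]';python3 -m pendant '[0,0,0,0.002,0, 0,0,0,0.004,0,0,0,0,0.004,0]'
```

```text
time: 11.3
tool_pos: [0.5188, 0.15, 0.0592]
tcp_rot: [-0.728, -3.053, 0.003]
force: [0.5, 0.3, 0.3]
finger_gap: 0.003
time: 11.6
tool_pos: [0.5204, 0.15, 0.0568]
tcp_rot: [-0.73, -3.056, 0.0]
force: [-0.2, -0.1, -0.1]
finger_gap: -0.002
time: 11.9
tool_pos: [0.5209, 0.1501, 0.0534]
tcp_rot: [0.73, 3.055, 0.001]
force: [-0.8, 0.5, 2.8]
finger_gap: -0.001
```

```bash
python3 -m pendant '[0,0,0,0.002,0, 0,0,0,0.003,0,0,0,0,0.003,0]';python3 -m pendant '[0,0,0,0.002,0, 0,0,0,0.003,0,0,0,0,0.003,0]';python3 -m pendant '[0,0,0,0.001,0, 0,0,0,0.001,0]'
```

```text
time: 12.2
tool_pos: [0.5209, 0.1502, 0.0507]
tcp_rot: [0.73, 3.055, 0.001]
force: [-1.5, -0.5, 6.1]
finger_gap: -0.001
time: 12.5
tool_pos: [0.5209, 0.1502, 0.0477]
tcp_rot: [0.73, 3.055, 0.001]
force: [-0.8, -1.0, 6.0]
finger_gap: 0.001
time: 12.7
tool_pos: [0.5208, 0.1502, 0.0467]
tcp_rot: [0.73, 3.055, 0.001]
force: [-2.5, -0.5, 5.7]
finger_gap: -0.001
```

```bash
python3 -m pendant '[0,0,0,0.001,0, 0,0,0,0.001,0]';python3 -m pendant '[0,0,0,0.001,0, 0,0,0,0.001,0]'; python3 -m pendant '[0,0,0,-0.01,0, 0,0,0,-0.03,0, 0,0,0,-0.06,0, 0,0,0,-0.10,0, 0,0.04,0,-0.13,0, 0,0.08,0.03,-0.13,0, 0,0.12,0.06,-0.13,0, 0,0.16,0.09,-0.13,0, 0,0.19,0.12,-0.13,0,0,0.19,0.12,-0.13,0]'; python3 rel.py|head -1; python3 - <<'E'
from h import *
im=[]
for n,(x,y) in (('side',(140,80)),('scene',(275,185))):
    p,d=snapshot(n); np.savez(f'{n}9.npz',p=p,d=d); im.append(cv2.resize(p[y:y+115,x:x+130,::-1],None,fx=3,fy=3,interpolation=2))
    try:
        hull,e,o,red=tabs(p); p0=np.load(n+'0.npz')['p']; print(n,'red before/after',tabs(p0)[3].sum(),red.sum())
        ci=camera_info(n); R=cv2.Rodrigues(ci['rvec'])[0]
        for a,uv in o[:3]:
            u,v=uv.round().astype(int); z=np.median(d[v-2:v+3,u-2:u+3]); c=np.array([(uv[0]-ci['cx'])/ci['fx'],(uv[1]-ci['cy'])/ci['fy'],1])*z
            print(a,uv.round(1),(R.T@(c-ci['tvec'])).round(4))
    except Exception as x: print(x)
cv2.imwrite('pics/z9.png',cv2.convertScaleAbs(cv2.hconcat(im),alpha=1.5,beta=20))
E
```

```text
time: 12.9
tool_pos: [0.5209, 0.1502, 0.0467]
tcp_rot: [-0.73, -3.055, -0.001]
force: [-3.2, -1.5, 12.1]
finger_gap: -0.003
time: 13.1
tool_pos: [0.5209, 0.1502, 0.0466]
tcp_rot: [-0.73, -3.055, -0.001]
force: [-5.5, -1.8, 17.8]
finger_gap: -0.0
time: 14.1
tool_pos: [0.4005, 0.3512, 0.1741]
tcp_rot: [-0.709, -3.058, -0.007]
force: [0.7, -0.1, -0.6]
finger_gap: 0.002
t 14.1 tcp [0.4005 0.3512 0.1741] F [ 0.7 -0.1 -0.6] gap 0.002
side red before/after 87 0
157 [204.1 148.1] [0.5194 0.1492 0.082 ]
149 [169.7 135.3] [0.4636 0.2287 0.0821]
134 [204.9 119.9] [0.5604 0.2368 0.0822]
scene red before/after 109 0
288 [335.6 258.4] [0.5634 0.241  0.0827]
251 [362.8 226.1] [0.4678 0.2324 0.0837]
237 [317.1 217. ] [0.523  0.1532 0.0831]
```

View pics/z9.png

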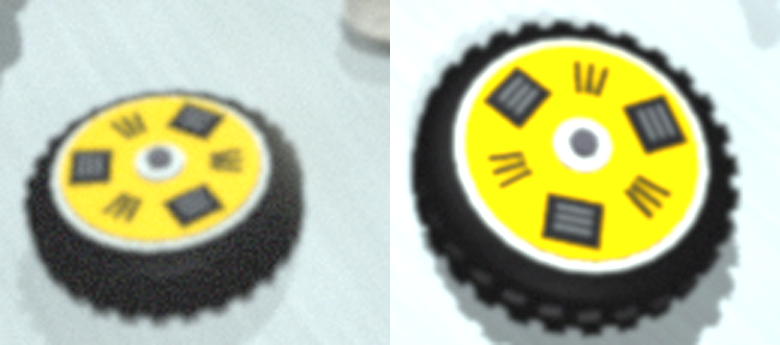

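All three tabs are flush with no red in either view, tops measure 82–84 mm, and the arm is clear.

```bash
python3 -m pendant '[0,0,0,0,0,0,0,0,0,0]'; python3 -c "
from workcell import *
print(close_job())"
```

```text
time: 14.4
tool_pos: [0.4062, 0.341, 0.1737]
tcp_rot: [0.735, 3.054, -0.001]
force: [-0.9, 0.1, 0.8]
finger_gap: -0.006
the job is handed in; nothing more can be done
None
```

I pressed all three tabs of the yellow cover home with the shut fingertips, lifted the arm clear and handed the job in at about 14.4 s. `close_job()` gave no verdict.

- **Pressing:** each tab slid at about 5–6 N and stopped at the same height, with the final force at 18.7 N (A), 23.1 N (B) and 17.8 N (C). Tab B went slightly over the suggested 20 N.
- **Last checks:** no red shows on any tab in either camera view, where it was 109 and 87 red pixels before. The depth readings put the tab tops at 82–84 mm, under the 85.5 mm limit. The arm was clear of everything, with the force reading back at noise level, and it never went near the blue wheel.
- **A disagreement:** the reported TCP height did not match the fingertips. Both cameras showed the tips about 37 mm higher than reported, and the contact forces agreed. I lowered the tool by force and camera instead of trusting the reported height.
- **A refused call:** one move call was mistyped and refused whole, so it moved nothing.

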